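Open the cocoa mill's canister

ROBOT

A 6-joint arm with a two-finger parallel gripper is mounted at the origin on the work surface. World frame = base frame: x ahead of the robot, y to its left, z up, the work surface at z = 0. Lengths are in m, angles in rad, forces in N, time in s.
With the tool pointing down it reaches from about 0.375 to 0.975 m from the base axis. Payload 3.8 kg.
Tool frame: the origin (TCP) lies where the fingers leave the gripper's body, on its centre line; the fingertips stand 73 mm ahead of it and the grasp point (between the pads) lies 54 mm ahead of it; z points along the fingers, y is the line along which they close (so a half turn about z gives the same grasp; the last joint's range is limited). The gripper opens to 85 mm and grips with 20 to 120 N. Pads are 22 mm wide; open, the fingers measure 114 mm over their backs; the gripper's body (76 mm by 85 mm) begins 54 mm behind the grasp point. The pads swing forward as they close: fully open they stand 13 mm farther back than shut.
Start: joints at [1.169, 0.264, 1.604, -0, 1.274, -0.037], TCP at [0.241, 0.631, 0.304] pointing down, gripper open.
Joint ranges: [-2.63, 2.63], [-0.94, 2.18], [0.31, 2.57], [-1.31, 4.45], [0, 2.66], [-2.55, 2.55]. Speed limits (rad/s): [2.57, 2.57, 3.14, 3.14, 3.14, 3.14].

INTERFACE

Orientations are given as a rotation vector (axis times angle).
In Python, from workcell import read_state, viewer, bot gives the robot as it stands.
- The arm moves only by the tool jog_arm, never from a script. Its argument "increments" is a list that holds one entry, the list of rows, each a list of 7 numbers: the shift along the tool's x, y, z in units of 30 mm (1.0 is 30 mm), then the turn, a rotation vector about the tool's x, y, z in units of 6 degrees (1.0 is 6 degrees), then the opening, from -1 (shut) to 1 (fully open). A call has exactly 5 rows; each row shifts and turns the commanded pose from where the row before left it, along the tool's axes as they then stand; what a row does not reach is not made up. A row lasts 1/12 s, in which the tool goes at most 41.7 mm and 7.16 degrees, less where a joint would pass 70% of its speed; a pose out of reach is approached as far as the arm can. A call is refused whole if a number of a shift passes 1 or a number of a turn 1, either way. A call with a gripper value outside its range is refused whole. The fingers move at their own pace and stop on an object; "force" is the grip in N (left out, the last holds). Time passes only in rows, so rows that do not move let the fingers close, or fill a call up. It gives the time, the measured TCP pose, the force, the opening and the grip force at its end, in the units of the state.
- read_state(): the state, without advancing time (a new reading comes with each control period).
- viewer.read_camera(name): name is "side" or "top"; returns (picture, depth): 480x640x3 uint8, blue, green, red; 480x640 float32, m along the optical axis (not along the pixel's ray), 0 where there is no reading.
- viewer.camera_params(name): a dict with "fx", "fy", "cx", "cy" (pixels), "R" (3x3) and "t" (3): a world point X has camera coordinates R X + t. Camera axes: x right, y down, z forward; pixel columns grow to the right and rows downward; lengths in m; the calibration is good to about 2 mm. A picture is of the moment at which its call begins. camera_params takes no time and is no camera call.
- bot.finish_job(): hands the job in; it is judged then, once.
The state is a dict: "time": time; "q": joint angles; "joint_vel": joint speeds; "joint_torque": joint torques, N m; "tool_pos": TCP position; "tcp_rot": TCP orientation; "wrist_force": force on the tool from outside, world axes, zero at the start; "torque": the same for the moment, N m; "width": opening from 0.0 (shut) to 1.0 (fully open); "grip_force": force on a finger pad.
Only numpy, scipy, OpenCV 4.12 (cv2) and the standard library are available. Lean on these libraries where they do the work, as an engineer would, in place of code of your own. Each camera call takes 0.05 s, during which the arm holds its last target. There are 200 camera calls.

TASK

The mill may only be opened when its run timer is off: turn the timer knob back to its zero stop. Then unscrew the tight white cap of the steel canister anticlockwise, keeping the canister braced in its seat on the mill, and stop turning as soon as the threads let go. Lift the cap straight up and finish while holding it, level and still, just above the open mouth, clear of the neck by a finger's width or two, so that the cocoa dust falls back in; leave the other things on the counter alone.

Things in the scene. Friction and masses are not known exactly. Their poses are not given: they have to be found in the camera images.
- timer (a joint): Turning angle of the run timer's knob, rad: 0 at the zero stop, growing clockwise seen from above, at most 4.2; starts between 0.8 and 2.4. It stays where it is left (friction about 0.05 N m). To reset, turn it anticlockwise seen from above until it meets the stop.
- timer_grip (a point): On the knob's axis at the height to grip from above, 77 mm above the counter. The black knob's grip is an upright bar 42 mm long (this frame's x, turning with the knob), 14 mm wide (y), 32 mm high, its top 7 mm above this point; a white line marks its -x end. Below: a 68 mm grey disc on a fixed aluminium box 110 x 100 x 40 mm; the line meets the longest tick at zero.
- cap_center (a point): Centre of the loose white screw cap, half-way up, on its axis (z up; x towards a raised rib on its top). 58 mm wide, 30 mm high, 50 g, open below (skirt 20 mm deep); side free to grip from above. Screwed on, this point is within 3 mm of the height of jar_mouth; it is clear of neck and seal when 25 mm above it. A sprung seal pushes it up with 7 to 14 N; 0.2 to 0.4 N m turn it.
- cap_mark (a point): Point on the top face of the cap at the outer end of its raised rib, 25 mm from the cap's axis along the cap's x axis.
- jar_mouth (a point): Centre of the rim of the canister's neck, 104 mm above its underside, 154 mm above the counter; the canister's own axes (z up, x towards a small dark rib on its shoulder). Neck 39 mm wide and 29 mm long, 48 mm over its three thread ledges; a black sprung seal ring stands up to 8 mm above the rim once the cap is off.
- mill: Fixed red mill base, 150 x 140 x 50 mm, with a square rim 91 mm wide and 18 mm high on top in which the canister stands; origin at the centre of its underside on the counter, z up.
- cap: The same cap; origin at its lower edge, 15 mm below cap_center, same axes. Yaw of its x axis in the canister's frame: starts at 12 to 38 degrees, grows anticlockwise; rises 0.05 mm per degree; lets go at about 74 (and pops up 2 mm if free); an end stop (not to be forced) blocks at about 103; between these it lifts straight off. A turn of 65 degrees frees it from any start.
- jar: The same canister: loose, steel, 0.7 kg, body 70 x 70 mm square and 75 mm high below the neck; origin at the centre of its underside. The mill's seat, 18 mm deep, keeps it from turning (1.5 mm play all round) as long as it is not lifted.
- bowl: Bystander: loose steel bowl, 100 mm wide, 45 mm high; origin at the centre of its underside.
- extract: Bystander: loose amber glass bottle with a black cap, 44 mm wide, 110 mm high, upright; origin at the centre of its underside.
- spatula: Bystander: loose spatula, 240 mm long, lying flat along its x axis; origin at its middle, underside.
Things that resemble listed ones, but are neither listed nor needed, are in the scene too. Of the things like the cap, leave any that is orange; of the rest the larger one is meant. What is shaped like the jar but pink is not meant.

How it is judged:
On the way, in this order (a step that is already met when the one before it is completed fails the run):
1. the timer knob is back at its zero stop (value of joint timer below 0.08 rad), for 0.2 s.
2. the cap is off its threads, in the fingers, the canister still in its seat and the timer still at zero (value of joint timer below 0.1 rad and z of jar_mouth in the frame of mill between 0.148 and 0.16 m and angle between jar_mouth's own z axis and vertical below 0.1 rad and z of cap_center in the frame of jar_mouth above 0.01 m and contact force between the fingers and cap above 1 N), for 0.2 s.
At the end, for the whole second after the job is handed in: Timer under 0.1 rad; canister upright (6 deg) and down in its seat (6 mm); cap in the fingers, still, level to 10 deg, touching no canister, within 20 mm of the mouth's axis, its centre 22 to 65 mm above the rim of the neck (lower edge 7 to 50 mm above it) (value of joint timer below 0.1 rad and z of jar_mouth in the frame of mill between 0.148 and 0.16 m and angle between jar_mouth's own z axis and vertical below 0.1 rad and z of cap_center in the frame of jar_mouth between 0.022 and 0.065 m and horizontal distance between cap_center and jar_mouth below 0.02 m and angle between cap_center's own z axis and vertical below 0.17 rad and contact force between the fingers and cap above 1 N and contact force between cap and jar below 0.1 N and linear speed of each of cap, jar below 0.03 m/s); the arm keeps its last pose, push and grip.
It fails at once if the canister is lifted, shifted or tipped in its seat by more than 8 mm (distance of jar_mouth from where it was at the start of the episode above 0.008 m or angle between jar_mouth's own z axis and vertical above 0.15 rad).
It fails at once if turning goes on after the threads have let go: the cap is driven hard against the end stop (over 45 N there), or turned beyond 125 degrees in the canister's frame (x of cap_mark in the frame of jar_mouth below -0.0145 m or (x of cap_mark in the frame of jar_mouth below -0.002 m and contact force between cap and jar above 45 N)).
It fails at once if the bowl is disturbed (moved over 20 mm) (distance of bowl from where it was at the start of the episode above 0.02 m).
It fails at once if the extract is disturbed (moved over 20 mm) (distance of extract from where it was at the start of the episode above 0.02 m).
It fails at once if the spatula is disturbed (moved over 20 mm) (distance of spatula from where it was at the start of the episode above 0.02 m).
It also fails if it takes over 61 s, if anything falls off the work surface, if the arm or the gripper's body presses on something with over 40 N, if the wrist force passes 120 N, or if a joint passes its speed limit or range.

## Working session

There is one attempt and no reset: what is moved stays moved. The work goes in short steps, Python scripts to look and compute and a tool call to move; the robot and the scene stay as the last step left them, time stands still between calls to the robot, and variables do not carry over. Pictures are saved under pics/ and viewed, at most 10 in all, crops included, and the job is handed in when it is done.

Besides the shell and the picture viewer there is one more tool, called after "Request:" as name(argument=value, ...) on one line, values as JSON. jog_arm: Moves the arm, as the interface text tells. Its arguments: {"type":"object","properties":{"increments":{"type":"array","items":{"type":"array","items":{"type":"array","items":{"type":"number"}}}},"force":{"type":"number"}},"required":["increments"]}

```bash
mkdir -p pics; python3 - <<'E'
from workcell import read_state, viewer
import cv2,numpy as np
for n in("top","side"):
    p,d=viewer.read_camera(n); cv2.imwrite(f"pics/{n}0.png",p); np.save(f"pics/{n}0.npy",d)
    print(n,viewer.camera_params(n))
s=read_state();print(s)
E
```

```text
top {'fx': 531.8883835089715, 'fy': 531.8883835089715, 'cx': 328.08424099960007, 'cy': 237.41660470504746, 'R': array([[ 2.44859828e-02, -9.99695313e-01,  3.11723188e-03],
       [-9.95405528e-01, -2.46693937e-02, -9.25162497e-02],
       [ 9.25649615e-02, -8.37558544e-04, -9.95706295e-01]]), 't': array([0.01582218, 0.52150412, 0.95759685])}
side {'fx': 470.62099418669396, 'fy': 470.62099418669396, 'cx': 319.2445929150289, 'cy': 239.3435834241517, 'R': array([[ 0.94940241, -0.31323024, -0.02284474],
       [-0.22010198, -0.61171268, -0.75984388],
       [ 0.22403166,  0.72642578, -0.64970408]]), 't': array([-0.48393948,  0.2084828 ,  0.79860351])}
{'time': 0.1, 'q': array([ 1.16911681e+00,  2.64701396e-01,  1.60527282e+00,  4.92975473e-06,
        1.27371994e+00, -3.68903063e-02]), 'joint_vel': array([ 0.00035023, -0.00168031, -0.00242832, -0.0005644 ,  0.00131439,
       -0.00098012]), 'joint_torque': array([-3.09671104e-04, -5.16703606e+01, -3.68589628e+01, -7.86924079e-05,
        6.33269374e-03,  1.63772079e-06]), 'tool_pos': array([0.24059411, 0.63009643, 0.30265138]), 'tcp_rot': array([-0.56975589, -3.08902432,  0.0032199 ]), 'wrist_force': array([0.72948778, 0.01459197, 0.56243949]), 'torque': array([ 0.04855229,  0.05547025, -0.03945482]), 'grip_force': 0.0, 'width': 1.0058826422398321}
```

View pics/top0.png

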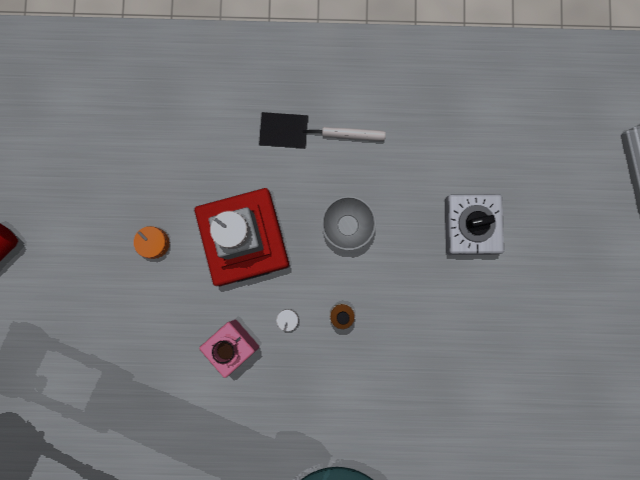

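View pics/side0.png

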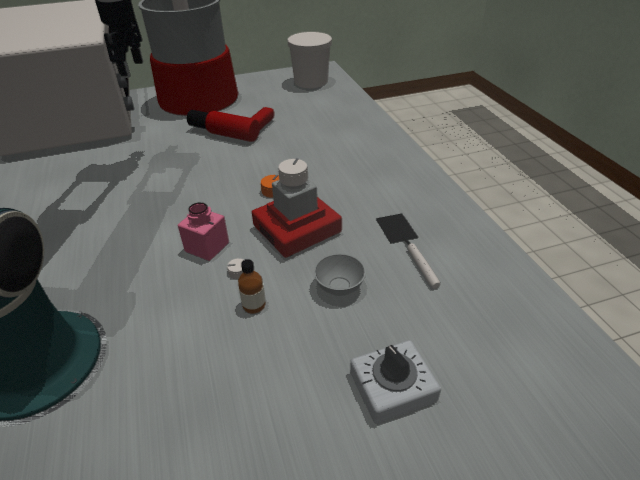

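The top view shows the white cap on the canister at about (229,230) and the knob at (478,223). The side view shows the same two at (293,172) and (394,360). Next I'll enlarge both.

```bash
python3 - <<'E'
import cv2,numpy as np
p=cv2.imread("pics/top0.png")
a=p[180:280,180:280]; b=p[175:275,430:530]
cv2.imwrite("pics/crop0.png",np.hstack([cv2.resize(x,(400,400),interpolation=cv2.INTER_CUBIC) for x in(a,b)]))
d=np.load("pics/top0.npy"); print(d[230,229],d[218,478],d[222:226,470:496:3])
E
cat > h.py <<'E'
import numpy as np
from workcell import viewer
def world(n,u,v,z):
    "world point on the pixel's ray at height z"
    c=viewer.camera_params(n); R,t=c["R"],c["t"]
    o=-R.T@t; r=R.T@np.array([(u-c["cx"])/c["fx"],(v-c["cy"])/c["fy"],1])
    return o+r*(z-o[2])/r[2]
def pix(n,X):
    c=viewer.camera_params(n); x=c["R"]@np.array(X)+c["t"]
    return np.array([c["fx"]*x[0]/x[2]+c["cx"],c["fy"]*x[1]/x[2]+c["cy"]])
E
```

```text
0.8366762 0.92666215 [[0.9345919  0.92285097 0.9255893  0.92312163 0.9255793  0.9226711
  0.92579895 0.9272452  0.92681134]
 [0.9349576  0.9267972  0.9242454  0.9256123  0.92612135 0.92409766
  0.9248047  0.93443364 0.96414405]
 [0.9410895  0.92599887 0.92417973 0.9232962  0.9262469  0.92526436
  0.94715863 0.9628896  0.9627915 ]
 [0.9384709  0.9220932  0.9224041  0.92582333 0.93818027 0.9591339
  0.9537179  0.9596403  0.96129954]]
```

View pics/crop0.png

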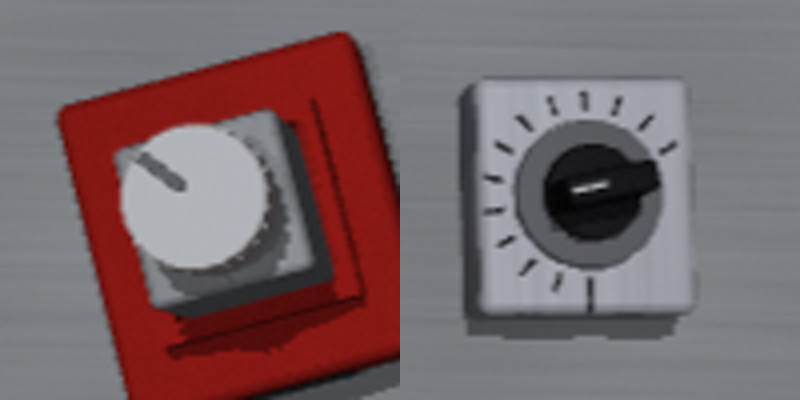

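Left crop: the cap's centre is at about (195,197), with its rib pointing up and left. Right crop: the disc's centre is at about (590,194), the white line end points left, and the zero tick is at the bottom (590,295). The knob therefore needs about 80° anticlockwise. I'll get exact positions from the depth data.

```bash
python3 - <<'E'
import cv2,numpy as np
from h import *
d=np.load("pics/top0.npy"); p=cv2.imread("pics/top0.png").astype(int)
c=viewer.camera_params("top"); v,u=np.mgrid[:480,:640]
W=(np.stack([(u-c["cx"])/c["fx"]*d,(v-c["cy"])/c["fy"]*d,d],-1)-c["t"])@c["R"]
def rep(m,n):
    P=W[m]; r=cv2.minAreaRect((P[:,:2]*1000).astype(np.float32)); print(n,len(P),P.mean(0),r)
z=W[...,2]
def box(a,b,e,f): return (u>=a)&(u<e)&(v>=b)&(v<f)
rep(box(430,175,530,275)&(z>.072)&(p.max(2)<255)&(z<.1),"bar")
rep(box(430,175,530,275)&(z>.034)&(z<.044),"timerbox")
rep(box(180,180,280,280)&(z>.16)&(p.min(2)>100),"cap")
rep(box(180,180,280,280)&(z>.12)&(z<.135),"jarshoulder")
rep(box(180,180,290,290)&(z>.042)&(z<.058),"mill")
print("disc",world("top",430+590/4-.375,175+194/4-.375,.047),"cap",world("top",180+195/4-.375,180+197/4-.375,.17))
a=world("top",180+187/4,180+187/4,.172);b=world("top",180+137/4,180+151/4,.172);print("rib",np.degrees(np.arctan2(*(b-a)[1::-1])))
E
```

```text
bar 203 [ 0.55142817 -0.23930843  0.08344679] ((552.0111083984375, -240.74708557128906), (13.781534194946289, 42.341705322265625), 13.564846992492676)
timerbox 2142 [ 0.55108709 -0.23805676  0.04006458] ((552.4183959960938, -240.74392700195312), (109.27816772460938, 100.72014617919922), 1.399619460105896)
cap 1021 [0.51536017 0.18241461 0.18513582] ((471.5760498046875, 128.10716247558594), (205.93301391601562, 58.17791748046875), 51.40571594238281)
jarshoulder 617 [0.51066969 0.17469472 0.12518899] ((517.3707275390625, 185.9511260986328), (70.37872314453125, 70.0691909790039), 17.013378143310547)
mill 3692 [0.51442282 0.18204334 0.05029982] ((517.2977905273438, 186.1937255859375), (150.38485717773438, 140.54771423339844), 16.729740142822266)
disc [ 0.55596753 -0.42126162  0.047     ] cap [0.51699408 0.18579167 0.17      ]
rib 55.823603775740104
```

Request:
jog_arm(increments=[[[-0.8,-0.94,0,0,0,0,1],[-0.8,-0.94,0,0,0,0,1],[-0.8,-0.94,0,0,0,0,1],[-0.8,-0.94,0,0,0,0,1],[-0.8,-0.94,0,0,0,0,1]]], force=60)

```text
time: 0.52
tool_pos: [0.3026, 0.4542, 0.3031]
tcp_rot: [-0.569, -3.089, 0.002]
wrist_force: [0.2, 0.2, -1.3]
width: 0.997
grip_force: 0.0
```

Request:
jog_arm(increments=[[[-0.8,-0.94,0,0,0,0,1],[-0.8,-0.94,0,0,0,0,1],[-0.8,-0.94,0,0,0,0,1],[-0.8,-0.94,0,0,0,0,1],[-0.8,-0.94,0,0,0,0,1]]])

```text
time: 0.93
tool_pos: [0.3643, 0.2797, 0.3035]
tcp_rot: [-0.569, -3.089, 0.001]
wrist_force: [0.9, -0.1, -0.0]
width: 1.003
grip_force: 0.0
```

Request:
jog_arm(increments=[[[-0.8,-0.94,0,0,0,0,1],[-0.8,-0.94,0,0,0,0,1],[-0.8,-0.94,0,0,0,0,1],[-0.8,-0.94,0,0,0,0,1],[-0.8,-0.94,0,0,0,0,1]]])

```text
time: 1.35
tool_pos: [0.4261, 0.1052, 0.3037]
tcp_rot: [-0.57, -3.089, -0.0]
wrist_force: [0.9, 1.0, 0.4]
width: 1.001
grip_force: 0.0
```

Request:
jog_arm(increments=[[[-0.8,-0.94,0,0,0,0,1],[-0.8,-0.94,0,0,0,0,1],[-0.8,-0.94,0,0,0,0,1],[-0.8,-0.94,0,0,0,0,1],[-0.8,-0.94,0,0,0,0,1]]])

```text
time: 1.77
tool_pos: [0.4879, -0.0694, 0.3036]
tcp_rot: [-0.57, -3.089, -0.0]
wrist_force: [0.0, -0.1, 0.6]
width: 1.001
grip_force: 0.0
```

Request:
jog_arm(increments=[[[-0.8,-0.94,0,0,0,0,1],[-0.8,-0.94,0,0,0,0,1],[-0.8,-0.94,0,0,0,0,1],[-0.8,-0.94,0,0,0,0,1],[-0.8,-0.94,0,0,0,0,1]]])

```text
time: 2.18
tool_pos: [0.5498, -0.2439, 0.3032]
tcp_rot: [-0.57, -3.088, -0.001]
wrist_force: [0.9, 0.1, 0.4]
width: 1.001
grip_force: 0.0
```

Request:
jog_arm(increments=[[[0,0,0,0,0,1,1],[0,0,0,0,0,1,1],[0,0,0,0,0,1,1],[0,0,0,0,0,1,1],[0,0,0,0,0,1,1]]])

```text
time: 2.6
tool_pos: [0.5495, -0.2422, 0.3031]
tcp_rot: [-1.357, -2.832, -0.0]
wrist_force: [0.0, -0.7, -0.2]
width: 1.003
grip_force: 0.0
```

Request:
jog_arm(increments=[[[0,0,0,0,0,1,1],[0,0,0,0,0,1,1],[0,0,0,0,0,1,1],[0,0,0,0,0,1,1],[0,0,0,0,0,0.2,1]]])

```text
time: 3.02
tool_pos: [0.5495, -0.242, 0.3033]
tcp_rot: [-1.94, -2.47, 0.0]
wrist_force: [-1.0, -0.1, 0.2]
width: 0.998
grip_force: 0.0
```

```bash
cat >> h.py <<'E'
from scipy.spatial.transform import Rotation
from workcell import read_state
def togo(x,y,z,yaw):
    "units left in tool axes to bring the TCP to x,y,z with tool y at yaw degrees, pointing down"
    s=read_state(); Q=Rotation.from_rotvec(s["tcp_rot"]); R=Q.as_matrix()
    a=np.radians(yaw); Y=np.array([np.cos(a),np.sin(a),0]); Z=np.array([0,0,-1.])
    T=Rotation.from_matrix(np.stack([np.cross(Y,Z),Y,Z],1))
    print("shift",np.round(R.T@(np.array([x,y,z])-s["tool_pos"])/.03,2),"turn",np.round(np.degrees((Q.inv()*T).as_rotvec())/6,2))
    print("pos",s["tool_pos"].round(4),"yaw",np.degrees(np.arctan2(R[1,1],R[0,1])).round(2),"F",s["wrist_force"].round(1),"M",s["torque"].round(2),"w",round(s["width"],3),"grip",round(s["grip_force"],1),"t",round(s["time"],2),"q",s["q"].round(2))
E
python3 -c "
from h import *
togo(.552,-.2407,.131,13.6)"
```

```text
shift [0.02 0.1  5.74] turn [-0.01 -0.01  0.02]
pos [ 0.5495 -0.242   0.3033] yaw 13.71 F [-1.  -0.1  0.2] M [-0.    0.04 -0.01] w 0.998 grip 0.0 t 3.02 q [-0.46  0.13  1.77 -0.    1.25 -0.7 ]
```

Request:
jog_arm(increments=[[[0,0.1,1,0,0,0,1],[0,0,1,0,0,0,1],[0,0,1,0,0,0,1],[0,0,1,0,0,0,1],[0,0,0.7,0,0,0,1]]], force=40)

```text
time: 3.43
tool_pos: [0.5512, -0.2406, 0.1595]
tcp_rot: [-1.931, -2.473, 0.001]
wrist_force: [-1.1, 0.3, -1.8]
width: 1.0
grip_force: 0.0
```

Request:
jog_arm(increments=[[[0,0,0.6,0,0,0,1],[0,0,0.4,0,0,0,1],[0,0,0,0,0,0,-1],[0,0,0,0,0,0,-1],[0,0,0,0,0,0,-1]]])

```text
time: 3.85
tool_pos: [0.5536, -0.2418, 0.1342]
tcp_rot: [1.934, 2.473, 0.001]
wrist_force: [-0.3, -0.3, 1.1]
width: 0.607
grip_force: 0.0
```

Request:
jog_arm(increments=[[[0,0,0,0,0,0,-1],[0,0,0,0,0,0,-1],[0,0,0,0,0,0,-1],[0,0,0,0,0,0,-1],[0,0,0,0,0,0,-1]]])

```text
time: 4.27
tool_pos: [0.5531, -0.2419, 0.1345]
tcp_rot: [1.935, 2.473, -0.0]
wrist_force: [-1.7, -1.1, 6.0]
width: 0.156
grip_force: 42.0
```

```bash
python3 -c "
from h import *
togo(.552,-.2407,.131,91.4)"
```

```text
shift [ 0.05 -0.03  0.12] turn [ -0.     0.02 -12.91]
pos [ 0.5531 -0.2419  0.1345] yaw 13.92 F [-1.7 -1.1  6. ] M [-0.03  0.39  0.04] w 0.156 grip 42.0 t 4.27 q [-0.45  0.29  1.91 -0.    0.94 -0.7 ]
```

Request:
jog_arm(increments=[[[0,0,0,0,0,-1,-1],[0,0,0,0,0,-1,-1],[0,0,0,0,0,-1,-1],[0,0,0,0,0,-1,-1],[0,0,0,0,0,-1,-1]]])

```text
time: 4.68
tool_pos: [0.5534, -0.2417, 0.1345]
tcp_rot: [1.222, 2.892, 0.0]
wrist_force: [-1.5, 0.5, 5.9]
width: 0.151
grip_force: 42.0
```

Request:
jog_arm(increments=[[[0,0,0,0,0,-1,-1],[0,0,0,0,0,-1,-1],[0,0,0,0,0,-1,-1],[0,0,0,0,0,-1,-1],[0,0,0,0,0,-1,-1]]])

```text
time: 5.1
tool_pos: [0.5535, -0.2414, 0.1345]
tcp_rot: [0.432, 3.11, 0.0]
wrist_force: [-0.7, 0.7, 4.3]
width: 0.153
grip_force: 42.0
```

Request:
jog_arm(increments=[[[0,0,0,0,0,-1,-1],[0,0,0,0,0,-1,-1],[0,0,0,0,0,-0.5,-1],[0,0,0,0,0,0,-1],[0,0,0,0,0,0,-1]]])

```text
time: 5.52
tool_pos: [0.5535, -0.2413, 0.1345]
tcp_rot: [0.03, 3.14, -0.0]
wrist_force: [-1.3, 2.4, 5.1]
width: 0.154
grip_force: 42.0
```

```bash
python3 -c "
from h import *
togo(.552,-.2407,.131,91.4)"
```

```text
shift [0.05 0.02 0.12] turn [-0.    0.02 -0.42]
pos [ 0.5535 -0.2413  0.1345] yaw 88.91 F [-1.3  2.4  5.1] M [0.41 0.2  0.01] w 0.154 grip 42.0 t 5.52 q [-0.45  0.29  1.91  0.    0.94 -2.  ]
```

Request:
jog_arm(increments=[[[0,0,0,0,0,-0.4,-1],[0,0,0,0,0,-0.3,-1],[0,0,0,0,0,0,-1],[0,0,0,0,0,0,-1],[0,0,0,0,0,0,-1]]])

```text
time: 5.93
tool_pos: [0.5535, -0.2413, 0.1345]
tcp_rot: [-0.081, 3.138, 0.001]
wrist_force: [-0.9, 1.2, 5.5]
width: 0.152
grip_force: 44.2
```

```bash
python3 -c "
from h import *
togo(.552,-.2407,.131,91.4)"
```

```text
shift [0.05 0.02 0.12] turn [0.   0.02 0.26]
pos [ 0.5535 -0.2413  0.1345] yaw 92.96 F [-0.9  1.2  5.5] M [ 0.35  0.25 -0.64] w 0.152 grip 44.2 t 5.93 q [-0.45  0.29  1.91  0.    0.94 -2.08]
```

Request:
jog_arm(increments=[[[0,0,0,0,0,0,1],[0,0,0,0,0,0,1],[0,0,0,0,0,0,1],[0,0,0,0,0,0,1],[0,0,-0.5,0,0,0,1]]])

```text
time: 6.35
tool_pos: [0.5505, -0.2404, 0.1446]
tcp_rot: [0.085, -3.135, -0.005]
wrist_force: [-0.0, 0.4, 0.0]
width: 0.855
grip_force: 0.0
```

Request:
jog_arm(increments=[[[0,0,-1,0,0,0,1],[0,0,-1,0,0,0,1],[0,0,-1,0,0,0,1],[0,0,-1,0,0,0,1],[0,0,-1,0,0,0,1]]])

```text
time: 6.77
tool_pos: [0.5524, -0.2412, 0.299]
tcp_rot: [0.085, -3.14, -0.0]
wrist_force: [0.2, -0.5, -0.6]
width: 1.0
grip_force: 0.0
```

Request:
jog_arm(increments=[[[0.1,1,0,0,0,0,1],[0.1,1,0,0,0,0,1],[0.1,1,0,0,0,0,1],[0,1,0,0,0,0,1],[0,1,0,0,0,0,1]]])

```text
time: 7.18
tool_pos: [0.5351, -0.0909, 0.2978]
tcp_rot: [-0.084, 3.14, 0.0]
wrist_force: [0.3, -0.1, 0.2]
width: 0.999
grip_force: 0.0
```

```bash
python3 - <<'E'
from h import *
import cv2
p,d=viewer.read_camera("top"); cv2.imwrite("pics/k1.png",cv2.resize(p[175:275,430:530],(500,500),interpolation=cv2.INTER_CUBIC))
togo(.517,.186,.204,63)
E
```

```text
shift [0.08 9.08 3.16] turn [ 0.04 -0.02  5.03]
pos [ 0.5347 -0.0863  0.2977] yaw 93.18 F [-0.4  3.1 -0.2] M [0.07 0.05 0.01] w 1.002 grip 0.0 t 7.23 q [-0.21  0.02  1.9   0.    1.23 -1.84]
```

View pics/k1.png

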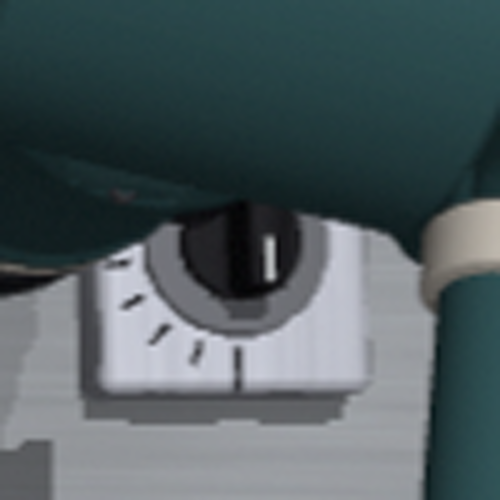

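The white line at (268,258) now points straight down at the zero tick (238,368), so the timer is at zero. Now on to the cap.

Request:
jog_arm(increments=[[[0,1,0,0,0,0,1],[0,1,0,0,0,0,1],[0,1,0,0,0,0,1],[0,1,0,0,0,0,1],[0,1,0,0,0,0,1]]])

```text
time: 7.65
tool_pos: [0.5272, 0.0589, 0.2977]
tcp_rot: [0.085, -3.14, 0.0]
wrist_force: [0.1, 0.9, 0.4]
width: 0.998
grip_force: 0.0
```

Request:
jog_arm(increments=[[[0.1,1,0,0,0,0,1],[0,1,0,0,0,0,1],[0,1,0,0,0,0,1],[0,1,0,0,0,0,1],[0,0.1,0,0,0,1,1]]])

```text
time: 8.07
tool_pos: [0.5174, 0.1843, 0.2978]
tcp_rot: [-0.075, -3.14, -0.004]
wrist_force: [-0.1, 0.6, -0.5]
width: 0.998
grip_force: 0.0
```

Request:
jog_arm(increments=[[[0,0,0,0,0,1,1],[0,0,0,0,0,1,1],[0,0,0,0,0,1,1],[0,0,0,0,0,1,1],[0,0,0,0,0,0,1]]])

```text
time: 8.48
tool_pos: [0.5178, 0.1803, 0.2976]
tcp_rot: [-0.734, -3.054, 0.001]
wrist_force: [0.3, 0.1, -0.3]
width: 0.999
grip_force: 0.0
```

```bash
python3 - <<'E'
from h import *
import cv2
p,d=viewer.read_camera("side"); cv2.imwrite("pics/s1.png",cv2.resize(p[60:260,200:400],(600,600),interpolation=cv2.INTER_CUBIC))
togo(.517,.186,.204,63)
E
```

```text
shift [0.11 0.16 3.12] turn [-0.   -0.    0.04]
pos [0.5179 0.1803 0.2977] yaw 63.23 F [ 0.1 -0.2 -0.9] M [ 0.01 -0.02  0.06] w 0.999 grip 0.0 t 8.53 q [ 0.29  0.03  1.88 -0.    1.23 -0.81]
```

View pics/s1.png

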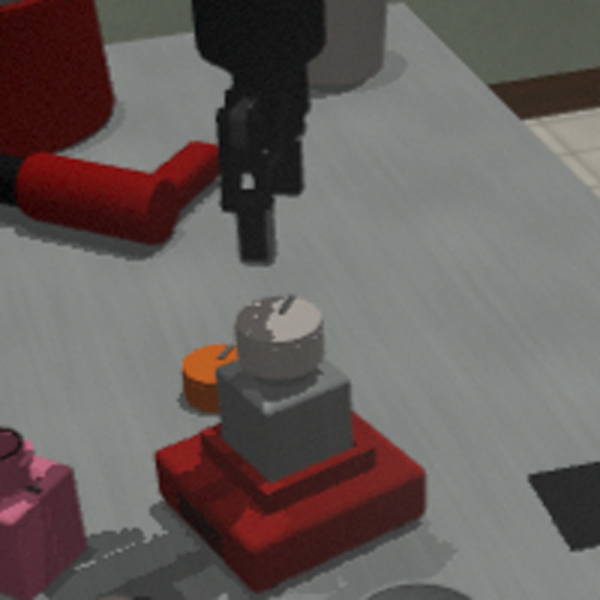

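The side view shows the fingers open above the cap, whose top is at about (279,322) in the crop, with the canister sitting in its seat. Descend and grip.

Request:
jog_arm(increments=[[[0.1,0.16,0.3,0,0,0,1],[0,0,0.8,0,0,0,1],[0,0,0.8,0,0,0,1],[0,0,0.8,0,0,0,1],[0,0,0.4,0,0,0,1]]], force=60)

```text
time: 8.95
tool_pos: [0.5154, 0.1857, 0.201]
tcp_rot: [-0.727, -3.052, 0.004]
wrist_force: [-1.0, -0.8, -0.7]
width: 1.003
grip_force: 0.0
```

```bash
python3 -c "
from h import *
togo(.5172,.186,.204,63)"
```

```text
shift [-0.05  0.04 -0.1 ] turn [-0.03 -0.04  0.04]
pos [0.5154 0.1857 0.201 ] yaw 63.22 F [-1.  -0.8 -0.7] M [-0.01  0.01  0.04] w 1.003 grip 0.0 t 8.95 q [ 0.3   0.12  1.98  0.    1.05 -0.8 ]
```

Request:
jog_arm(increments=[[[0,0,0,0,0,0,0.6],[0,0,0,0,0,0,0.4],[0,0,0,0,0,0,0.1],[0,0,0,0,0,0,-1],[0,0,0,0,0,0,-1]]])

```text
time: 9.37
tool_pos: [0.518, 0.1862, 0.2058]
tcp_rot: [0.73, 3.054, 0.002]
wrist_force: [0.3, 0.4, -3.0]
width: 0.66
grip_force: 64.9
```

Request:
jog_arm(increments=[[[0,0,0,0,0,0,-1],[0,0,0,0,0,0,-1],[0,0,0,0,0,0,-1],[0,0,0,0,0,0,-1],[0,0,0,0,0,0,-1]]])

```text
time: 9.78
tool_pos: [0.518, 0.1862, 0.2057]
tcp_rot: [0.73, 3.054, 0.002]
wrist_force: [1.5, 0.2, 0.1]
width: 0.66
grip_force: 65.1
```

```bash
python3 -c "
from h import *
togo(.5172,.186,.204,110)"
```

```text
shift [ 0.02 -0.02  0.06] turn [ 0.01  0.02 -7.82]
pos [0.518  0.1862 0.2057] yaw 63.1 F [1.5 0.2 0.1] M [ 0.05 -0.15  0.  ] w 0.66 grip 65.1 t 9.78 q [ 0.3   0.11  1.97  0.    1.05 -0.8 ]
```

Request:
jog_arm(increments=[[[0,0,-0.01,0,0,-0.6,-1],[0,0,-0.01,0,0,-0.7,-1],[0,0,-0.01,0,0,-0.7,-1],[0,0,-0.01,0,0,-0.7,-1],[0,0,-0.01,0,0,-0.7,-1]]])

```text
time: 10.2
tool_pos: [0.5172, 0.1858, 0.2065]
tcp_rot: [-0.173, -3.136, 0.0]
wrist_force: [0.3, 0.2, -0.0]
width: 0.659
grip_force: 65.4
```

```bash
python3 -c "
from h import *
togo(.5172,.186,.204,110)"
```

```text
shift [0.   0.01 0.08] turn [-0.   -0.   -4.39]
pos [0.5172 0.1858 0.2065] yaw 83.67 F [ 0.3  0.2 -0. ] M [-0.05  0.   -0.13] w 0.659 grip 65.4 t 10.2 q [ 0.3   0.11  1.97 -0.    1.06 -1.16]
```

Request:
jog_arm(increments=[[[0,0,-0.01,0,0,-0.7,-1],[0,0,-0.01,0,0,-0.7,-1],[0,0,-0.01,0,0,-0.7,-1],[0,0,-0.01,0,0,-0.7,-1],[0,0,-0.01,0,0,-0.7,-1]]])

```text
time: 10.62
tool_pos: [0.5169, 0.1856, 0.2078]
tcp_rot: [0.401, -3.114, 0.001]
wrist_force: [-1.7, -1.4, 3.8]
width: 0.66
grip_force: 65.6
```

```bash
python3 - <<'E'
from h import *
import cv2
p,d=viewer.read_camera("side"); cv2.imwrite("pics/s2.png",cv2.resize(p[110:230,230:350],(600,600),interpolation=cv2.INTER_CUBIC))
togo(.5172,.186,.204,110)
E
```

```text
shift [-0.01  0.01  0.14] turn [-0.   -0.01 -0.85]
pos [0.5171 0.1857 0.2083] yaw 104.88 F [-1.9 -0.8  3.6] M [-0.12  0.26 -0.04] w 0.659 grip 65.6 t 10.67 q [ 0.3   0.11  1.97 -0.    1.06 -1.53]
```

View pics/s2.png

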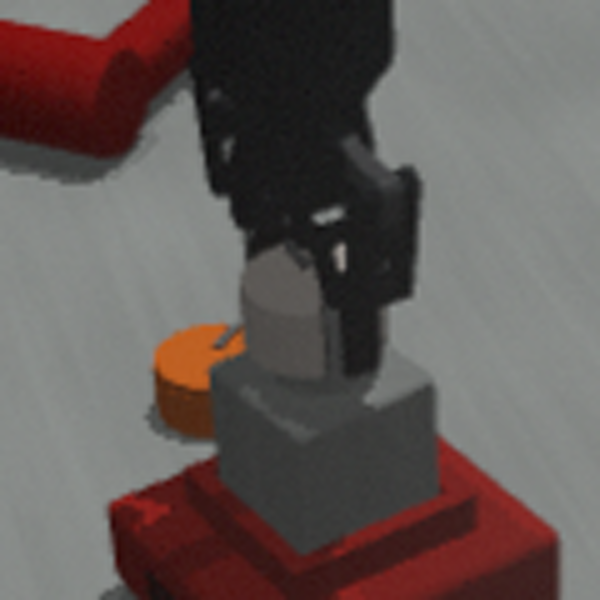

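The fingers hold the cap at (290,310) with the canister in its seat. The turning moment has dropped and an upward push has appeared, so the threads seem to have let go. I'll turn a few degrees more, then test with a small lift.

Request:
jog_arm(increments=[[[0,0,-0.01,0,0,-0.5,-1],[0,0,-0.02,0,0,0,-1],[0,0,-0.03,0,0,0,-1],[0,0,-0.03,0,0,0,-1],[0,0,0,0,0,0,-1]]])

```text
time: 11.08
tool_pos: [0.5174, 0.186, 0.2106]
tcp_rot: [-0.476, 3.105, 0.0]
wrist_force: [0.6, 0.8, -0.1]
width: 0.66
grip_force: 65.4
```

```bash
python3 -c "
from h import *
togo(.5172,.186,.250,110)"
```

```text
shift [ 0.01  0.   -1.31] turn [ 0.    0.   -0.43]
pos [0.5174 0.186  0.2106] yaw 107.43 F [ 0.6  0.8 -0.1] M [-0.05  0.02  0.04] w 0.66 grip 65.4 t 11.08 q [ 0.3   0.11  1.97  0.    1.07 -1.58]
```

Request:
jog_arm(increments=[[[0,0,-0.1,0,0,0,-1],[0,0,-0.1,0,0,0,-1],[0,0,-0.1,0,0,0,-1],[0,0,-0.1,0,0,0,-1],[0,0,0,0,0,0,-1]]])

```text
time: 11.5
tool_pos: [0.5179, 0.1862, 0.2236]
tcp_rot: [-0.477, 3.103, 0.0]
wrist_force: [0.1, 0.4, -1.3]
width: 0.664
grip_force: 65.4
```

Request:
jog_arm(increments=[[[0,0,-0.15,0,0,0,-1],[0,0,-0.2,0,0,0,-1],[0,0,-0.2,0,0,0,-1],[0,0,-0.15,0,0,0,-1],[0,0,0,0,0,0,-1]]])

```text
time: 11.92
tool_pos: [0.5182, 0.1863, 0.2454]
tcp_rot: [-0.477, 3.102, 0.001]
wrist_force: [-0.5, -0.4, -0.1]
width: 0.66
grip_force: 65.4
```

Request:
jog_arm(increments=[[[0,0,0,0,0,0,-1],[0,0,0,0,0,0,-1],[0,0,0,0,0,0,-1],[0,0,0,0,0,0,-1],[0,0,0,0,0,0,-1]]])

```text
time: 12.33
tool_pos: [0.5172, 0.186, 0.2432]
tcp_rot: [0.478, -3.104, 0.0]
wrist_force: [-0.4, -0.0, -0.9]
width: 0.663
grip_force: 65.4
```

```bash
python3 - <<'E'
from h import *
import cv2
p,d=viewer.read_camera("side"); cv2.imwrite("pics/s3.png",cv2.resize(p[110:230,230:350],(600,600),interpolation=cv2.INTER_CUBIC))
togo(.5172,.186,.2437,107.4)
print(pix("side",(.517,.186,.154)),pix("side",(.517,.186,.192)))
E
```

```text
shift [ 0.    0.   -0.01] turn [-0.   -0.01  0.02]
pos [0.5172 0.186  0.2433] yaw 107.5 F [ 0.1 -0.1 -0. ] M [ 0.09 -0.04  0.04] w 0.66 grip 65.4 t 12.38 q [ 0.3   0.07  1.94 -0.    1.13 -1.58]
[292.04423288 171.88242273] [290.87631618 155.38774683]
```

View pics/s3.png

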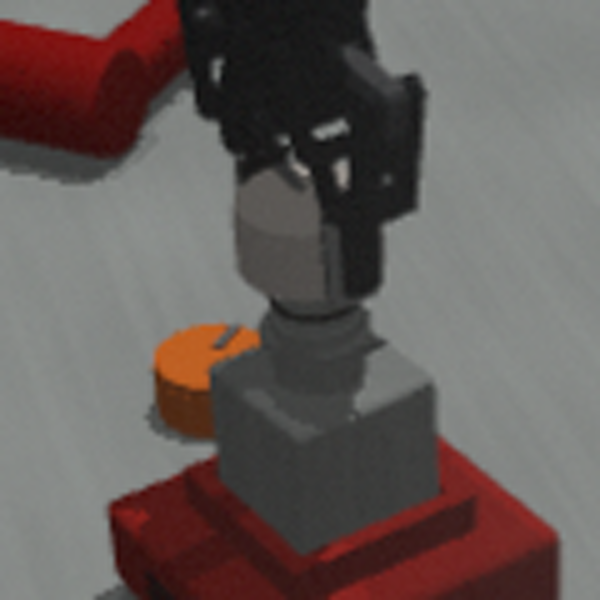

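The cap is held level at about (285,240), and the bare neck shows below it at (318,345). The canister is still in its seat. Handing in.

```bash
python3 -c "
from workcell import bot
print(bot.finish_job())"
```

```text
the job is handed in; nothing more can be done
None
```

I turned the timer back to its zero stop, unscrewed the cap and handed the job in with it held level and still about 38 mm above the canister's mouth; the canister is still in its seat, but the hand-in returned no verdict.

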